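# Roll down the curved hoop of a lamp guard at steady pressure

### The job

Pick up the edge roller by its wooden handle, press its wheel against the front of the lamp guard's curved hoop at the red sleeve, and roll it slowly along the hoop (about 20 mm/s) from the red sleeve to the blue sleeve, keeping the pressure at about 12 N (between 10 and 14 N) all the way although the guard keeps giving way, and never slamming it (never above 22 N). Touch the guard only with the roller, leave the other things alone, and at the end stand the roller upright back on its orange pad and let go.

Things in the scene. Friction and masses are not known exactly. Their poses are not given: they have to be found in the camera images.
- fixture: Fixed inclined-rail stand, base 360 x 200 mm; position and yaw vary. Origin on the table right below the hoop's front apex when the carriage is home; x level, along the rails away from the robot, y left, z up. The rails climb at 12 degrees towards +x (0.213 m per m of level travel). Its base begins 30 mm behind the origin: the space in front of the hoop is clear
- carriage (a joint): Carriage travel up the 12 degree slope in m, 0 home (lower stop) to 0.17 (upper stop). Moving mass nominally 2.8 kg, really 0.4 to 1.3 times that. Its weight creeps it home and balances only 3 to 8.5 N of push; an oil damper of 650 N s/m resists motion. So it creeps away while the guard is pressed, and pressure fades (time constant 1.3 s) whenever the roller stops advancing
- head: Half lamp guard of steel wire, sliding 0 to 50 mm on the carriage along the same slope on brass spring plungers: spring 500 N/m, preload 2 N, damping 10 N s/m, mass 0.4 kg. Origin at the front apex of the hoop's outer face, at rod mid-height, 100 mm above the table when all is home; axes parallel to the fixture's. Its displacement is carriage plus spring travel
- arc_center (a point): Centre of the hoop's arc, 150 mm behind (+x) the head's origin, level with it, moving with the head. The hoop is a level round rod 16 mm thick whose outer face has 150 mm radius about this point. Low wire ribs behind the hoop stand up to 40 mm above it
- red_sleeve (a point): Middle of the red sleeve, on the hoop's outer face, 30 degrees left (+y) of the apex as seen from the arc's centre; the sleeve spans 20 to 40 degrees. Start of the stroke. Moves with the head
- blue_sleeve (a point): Middle of the blue sleeve, on the hoop's outer face, 30 degrees right (-y) of the apex; the sleeve spans 20 to 40 degrees. End of the stroke. Moves with the head
- roller: Edge roller, a loose hand tool 120 mm tall, about 0.36 kg, standing upright on the orange pad. Origin at the centre of its underside, z along the handle. From below: steel foot 40 mm across, 7 mm high; white free-turning wheel 52 mm across, from 8 to 40 mm; 40 mm steel disc from 41 to 47 mm; square wooden handle 28 x 28 mm from 47 to 120 mm, its faces along the roller's x and y
- wheel_mid (a point): Centre of the roller's wheel, on the axis 24 mm above the underside. With the wheel bearing on the hoop it is 176 mm from the arc's centre, level with the rod. On the red sleeve it is more than 70 mm left of the head's origin, on the blue sleeve more than 70 mm right (along the head's y)
- grip (a point): Middle of the wooden handle, on the axis 84 mm above the roller's underside: the place to grip
- pad: Fixed round orange pad, 90 mm across, 4 mm thick, on which the roller stands; origin at the centre of its underside, on the table. It is left or right of the fixture
- bin: Yellow open bin of brass fittings, 120 x 100 mm, 55 mm high; a bystander. Origin at the centre of its underside
- globe: Milky translucent lamp globe standing on its neck, 92 mm across, 155 mm tall; a bystander. Origin at the centre of its underside
- guard: Small aluminium wire guard, 100 mm across, 128 mm tall; a bystander. Origin at the centre of its underside
Mind the look-alikes: they are no part of the job. Several things have the shape of the pad; the one meant has the colours described above.

How it is judged:
On the way, in this order (a step that is already met when the one before it is completed fails the run):
1. The roller bears on the red sleeve with 10 to 14 N for 0.3 s (contact force between roller and head between 10 and 14 N and y of wheel_mid in the frame of head between 0.07 and 0.115 m), for 0.3 s.
2. It rolls on towards the middle, 10 to 14 N kept for 1 s on the left third of the stroke (contact force between roller and head between 10 and 14 N and y of wheel_mid in the frame of head between 0.0235 and 0.07 m), for 1 s.
3. 10 to 14 N kept for 1 s across the middle third (contact force between roller and head between 10 and 14 N and y of wheel_mid in the frame of head between -0.0235 and 0.0235 m), for 1 s.
4. 10 to 14 N kept for 1 s on the right third (contact force between roller and head between 10 and 14 N and y of wheel_mid in the frame of head between -0.07 and -0.0235 m), for 1 s.
5. The roller bears on the blue sleeve with 10 to 14 N for 0.3 s (contact force between roller and head between 10 and 14 N and y of wheel_mid in the frame of head between -0.115 and -0.07 m), for 0.3 s.
At the end, for the whole second after the job is handed in: The roller stands upright (within 0.1 rad), released and at rest on the orange pad, its axis within 25 mm of the pad's centre (horizontal distance between roller and pad below 0.025 m and height (world z) of roller between 0 and 0.008 m and angle between roller's own z axis and vertical below 0.1 rad and linear speed of roller below 0.03 m/s and contact force between roller and pad above 1 N); the robot touches nothing.
It fails at once if The guard is slammed: more than 22 N between roller and guard (contact force between roller and head above 22 N).
It fails at once if The robot itself pushes on the guard (contact force between any of the arm, the fingers and head above 1 N).
It fails at once if The bin is knocked out of place (distance of bin from where it was at the start of the episode above 0.03 m).
It fails at once if The globe is knocked out of place (distance of globe from where it was at the start of the episode above 0.03 m).
It fails at once if The small guard is knocked out of place (distance of guard from where it was at the start of the episode above 0.03 m).
It also fails if it takes over 72 s, if anything falls off the work surface, if the arm or the gripper's body presses on something with over 40 N, if the wrist force passes 120 N, or if a joint passes its speed limit or range.

### The arm

A 6-joint arm with a two-finger parallel gripper is mounted at the origin on the work surface. World frame = base frame: x ahead of the robot, y to its left, z up, the work surface at z = 0. Lengths are in m, angles in rad, forces in N, time in s.
With the tool pointing down it reaches from about 0.25 to 0.775 m from the base axis. Payload 4 kg.
Tool frame: the origin (TCP) lies midway between the tips of the shut fingers; the grasp point (between the pads) lies 19 mm behind it; z points along the fingers, y is the line along which they close (so a half turn about z gives the same grasp; the last joint's range is limited). The gripper opens to 94 mm and grips with 3 to 60 N. Pads are 16 mm wide; open, the fingers measure 119 mm over their backs; the gripper's body (75 mm by 177 mm) begins 78 mm behind the grasp point.
Start: joints at [1.087, 0.087, 1.371, -0, 1.684, -0.103], TCP at [0.204, 0.511, 0.206] pointing down, gripper open.
Joint ranges: [-3.1, 3.1], [-0.76, 2.03], [0.27, 2.55], [-1.08, 4.22], [0.17, 2.65], [-2.57, 2.57]. Speed limits (rad/s): [2.79, 2.79, 3.14, 3.14, 3.14, 3.14].

### API

Orientations are given as [roll, pitch, yaw] about the fixed x, y, z axes, in that order (R = Rz(yaw) Ry(pitch) Rx(roll)).
In Python, from bench import robot gives the robot as it stands. The module is installed in compiled form; this text tells all that it offers.
- The arm moves only by the tool arm_command, never from a script. Its argument "targets" is a list of rows, each a list of 4 numbers: the shift along the world's x, y, z as a fraction of full scale, then the turn about the world's z as a fraction of full scale. A call has 1 to 8 rows; each row is the pose to reach, as a shift and turn from the pose commanded when the call began; what a row does not reach only later rows make up. Full scale, the value 1, is 0.5 m for a shift and 120 degrees for a turn. A row lasts 1/12 s, in which the tool goes at most 41.7 mm and 7.16 degrees, less where a joint would pass 70% of its speed; a pose out of reach is approached as far as the arm can. A call with a number of a shift or a turn outside -1 to 1 is refused whole. A call with a gripper value outside its range is refused whole. "claw" is the closure, from 0 (fully open) to 1 (shut), set as the call begins (left out, the last holds). The fingers move at their own pace and stop on an object; the grip force is fixed at half the most. Time passes only in rows, so rows that repeat a pose let the fingers close. It gives the time, the measured TCP pose, the force, the opening and the grip force at its end, in the units of the state.
- robot.get_obs(): the state, without advancing time (a new reading comes with each control period).
- robot.snapshot(name): name is "scene" or "top" or "wrist"; returns the picture (480x640x3 uint8, red, green, blue); there is no depth.
- robot.camera_info(name): a dict with "vfov" (degrees; the focal length in pixels is half the picture's height over the tangent of half this angle, whatever the lens; pixels are square), "cx", "cy" (the principal point, pixels), "extrinsics" (4x4, takes a point from camera to world coordinates); the wrist camera has in their place "T_tool_cam" (4x4, takes a point from camera to tool coordinates, whose origin is the TCP and whose axes are the flange's). Camera axes: x right, y up, looking along -z (the intrinsics and any distortion apply to the point x, -y, -z); pixel columns grow to the right and rows downward; lengths in m; the calibration is good to about 2 mm. A picture is of the moment at which its call begins: read the wrist's pose just before it. camera_info takes no time and is no camera call.
- robot.close_job(): hands the job in; it is judged then, once.
The state is a dict: "time": time; "joint_positions": joint angles; "qvel": joint speeds; "joint_torque": joint torques, N m; "tool_pos": TCP position; "ee_rot": TCP orientation; "wrist_force": force on the tool from outside, world axes, zero at the start; "wrist_torque": the same for the moment, N m; "width": finger opening in m; "finger_force": force on a finger pad.
Only numpy, scipy, OpenCV 4.12 (cv2) and the standard library are available. Lean on these libraries where they do the work, as an engineer would, in place of code of your own. Each camera call takes 0.05 s, during which the arm holds its last target. There are 200 camera calls.

## Working session

There is one attempt and no reset: what is moved stays moved. The work goes in short steps, Python scripts to look and compute and a tool call to move; the robot and the scene stay as the last step left them, time stands still between calls to the robot, and variables do not carry over. Pictures are saved under pics/ and viewed, at most 10 in all, crops included, and the job is handed in when it is done.

Besides the shell and the picture viewer there is one more tool, called after "Call:" in YAML: its name, and indented under it one key for each argument. arm_command: Moves the arm, as the interface text tells. Shift numbers are shares of 0.5 m and turn numbers shares of 120 degrees, none past 1 either way. Its arguments: {"type":"object","properties":{"targets":{"type":"array"},"claw":{"type":"number"}},"required":["targets"]}

```bash
mkdir -p pics; python3 - <<'E'
from bench import robot
import cv2,json
o=robot.get_obs();print(o)
for n in("scene","top"):
    print(n,robot.camera_info(n))
    cv2.imwrite(f"pics/{n}0.png",robot.snapshot(n)[:,:,::-1])
print(robot.camera_info("wrist"))
E
```

```text
{'time': 0.0, 'joint_positions': array([ 1.08692903e+00,  8.79175311e-02,  1.37224476e+00, -3.14061809e-05,
        1.68361779e+00, -1.03121119e-01]), 'qvel': array([-0.00125188, -0.00065706, -0.00092962, -0.00042121,  0.00219836,
        0.00018059]), 'joint_torque': array([-5.29721983e-04, -3.40190613e+01, -3.02425539e+01,  7.16772233e-02,
        3.30985116e-02, -1.24656676e-04]), 'tool_pos': array([0.20415144, 0.51010611, 0.2043295 ]), 'ee_rot': array([-3.13941364e+00, -1.94121117e-04,  2.76084276e+00]), 'wrist_force': array([-0.37545886,  0.58055585,  0.6663038 ]), 'wrist_torque': array([ 0.00201067, -0.04294609, -0.00027986]), 'finger_force': 0.0, 'width': 0.09371260797245169}
scene {'vfov': 56.7842391314886, 'cx': 320.71340359451887, 'cy': 238.0895163734465, 'extrinsics': array([[ 0.63472071, -0.45980219,  0.62105681,  1.10957158],
       [ 0.77272933,  0.3731367 , -0.51347676, -0.49403894],
       [ 0.00435865,  0.80582315,  0.59214023,  0.64959988],
       [ 0.        ,  0.        ,  0.        ,  1.        ]])}
top {'vfov': 56.818239689177254, 'cx': 317.49141636326664, 'cy': 243.62335353858384, 'extrinsics': array([[ 0.02631504,  0.99777837, -0.06120331,  0.45427447],
       [-0.99928988,  0.02460445, -0.02853709, -0.02428722],
       [-0.02696782,  0.06191081,  0.99771729,  1.23964023],
       [ 0.        ,  0.        ,  0.        ,  1.        ]])}
{'vfov': 68.28145270833525, 'cx': 318.8973042837463, 'cy': 237.67591617189856, 'T_tool_cam': array([[ 3.76879903e-04,  9.65472493e-01,  2.60504748e-01,
         7.54483780e-02],
       [ 9.99999798e-01, -4.97316424e-04,  3.96405447e-04,
        -2.85643628e-04],
       [ 5.12271844e-04,  2.60504546e-01, -9.65472485e-01,
        -1.79590805e-01],
       [ 0.00000000e+00,  0.00000000e+00,  0.00000000e+00,
         1.00000000e+00]])}
```

View pics/top0.png

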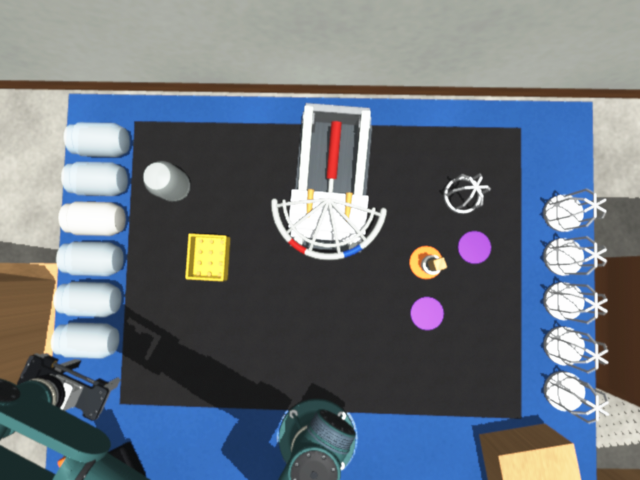

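View pics/scene0.png

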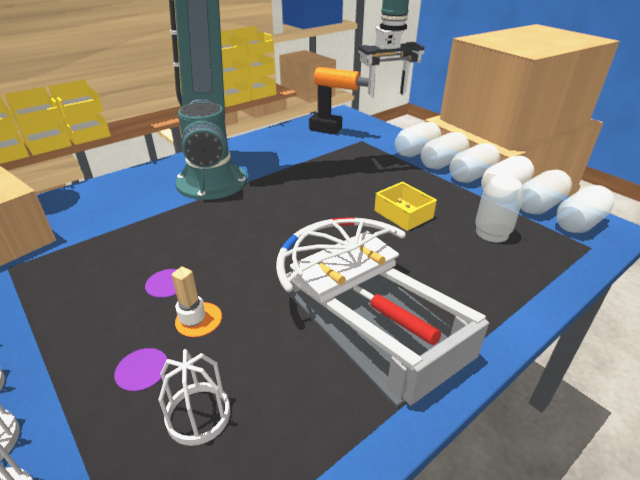

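The roller stands on the orange pad (top 427,262; scene 190,300). Look-alikes are the purple discs at top (475,247) and (427,313), and the brass-wire guard at (467,193). I choose the orange pad. The red sleeve is at top (297,247) and the blue at (352,253).

```bash
cat > h.py <<'E'
import numpy as np,cv2
from bench import robot
from scipy.optimize import least_squares
def cam(n,T=None):
    i=robot.camera_info(n); f=240/np.tan(np.radians(i['vfov']/2))
    return f,i['cx'],i['cy'],(i['extrinsics'] if T is None else T@i['T_tool_cam'])
def proj(c,p):
    f,cx,cy,E=c; q=(np.atleast_2d(p)-E[:3,3])@E[:3,:3]
    return np.c_[cx+f*q[:,0]/-q[:,2],cy-f*q[:,1]/-q[:,2]]
def ray(c,uv):
    f,cx,cy,E=c; d=E[:3,:3]@np.array([(uv[0]-cx)/f,-(uv[1]-cy)/f,-1]); return E[:3,3],d
def atz(c,uv,z):
    o,d=ray(c,uv); return o+d*(z-o[2])/d[2]
def mask(im,hlo,hhi,s=120,v=60):   # im BGR
    h=cv2.cvtColor(im,cv2.COLOR_BGR2HSV); return cv2.inRange(h,(hlo,s,v),(hhi,255,255))
def blobs(m,amin=15):
    n,l,st,ce=cv2.connectedComponentsWithStats(m); return [(st[i,4],st[i,:4].tolist(),ce[i].round(1).tolist()) for i in range(1,n) if st[i,4]>=amin]
def tri(cs,uvs):
    return least_squares(lambda p:np.concatenate([proj(c,p)[0]-u for c,u in zip(cs,uvs)]),[.5,0,.1]).x
E
python3 - <<'E'
from h import *
for n in("top","scene"):
    im=cv2.imread(f"pics/{n}0.png")
    for nm,lo,hi,s in(("red",0,4,150),("red2",174,180,150),("blue",100,125,150),("orange",8,19,170),("wood",10,25,60)):
        print(n,nm,[b for b in blobs(mask(im,lo,hi,s)) if b[0]<3000][:14])
E
```

```text
top red [(np.int32(564), [327, 121, 14, 58], [333.5, 149.4]), (np.int32(109), [289, 239, 17, 15], [297.0, 246.2])]
top red2 []
top blue [(np.int32(82), [574, 192, 19, 8], [584.6, 195.2]), (np.int32(15), [583, 205, 7, 4], [585.3, 205.9]), (np.int32(57), [584, 210, 9, 9], [588.2, 214.4]), (np.int32(86), [576, 239, 17, 8], [584.4, 242.7]), (np.int32(108), [344, 245, 18, 13], [351.8, 251.2]), (np.int32(21), [584, 251, 6, 7], [586.1, 254.1]), (np.int32(21), [584, 260, 9, 4], [589.2, 262.0]), (np.int32(42), [579, 267, 12, 5], [584.4, 268.9]), (np.int32(42), [580, 287, 11, 6], [584.9, 289.4]), (np.int32(28), [584, 295, 10, 6], [589.3, 297.0]), (np.int32(24), [584, 302, 7, 7], [586.4, 304.8]), (np.int32(88), [577, 313, 17, 8], [585.2, 316.1]), (np.int32(62), [585, 341, 9, 11], [589.3, 345.4]), (np.int32(16), [584, 352, 7, 5], [586.8, 354.2])]
top orange [(np.int32(78), [409, 246, 33, 32], [420.4, 255.8]), (np.int32(75), [418, 252, 12, 16], [421.3, 257.1]), (np.int32(16), [59, 458, 5, 7], [60.6, 461.2])]
top wood [(np.int32(55), [307, 189, 8, 11], [310.1, 193.9]), (np.int32(56), [346, 192, 7,
[... 1139 characters left out ...]
, (np.int32(109), [282, 235, 16, 15], [289.8, 241.7]), (np.int32(19), [4, 459, 6, 8], [6.4, 463.7])]
scene orange [(np.int32(21), [316, 67, 20, 3], [325.1, 67.9]), (np.int32(566), [314, 70, 46, 20], [335.7, 79.9]), (np.int32(139), [175, 302, 47, 35], [200.3, 324.8]), (np.int32(193), [180, 308, 35, 22], [202.2, 322.1])]
scene wood [(np.int32(85), [372, 51, 24, 6], [383.6, 53.4]), (np.int32(1161), [374, 181, 63, 50], [404.0, 212.4]), (np.int32(647), [380, 184, 53, 24], [405.8, 195.5]), (np.int32(192), [359, 246, 27, 19], [373.0, 255.3]), (np.int32(215), [318, 263, 28, 22], [332.8, 274.2]), (np.int32(676), [172, 266, 26, 42], [185.5, 287.7]), (np.int32(841), [175, 302, 48, 36], [201.5, 322.3])]
```

```bash
python3 - <<'E'
from h import *
t,s=cam("top"),cam("scene")
print("pad top",atz(t,(425.5,262),.004),"pad scene",atz(s,(199,319.5),.004))
R=tri([t,s],[(297,246.2),(346,222.5)]);B=tri([t,s],[(351.8,251.2),(290,241.5)])
for n,p,u,v in(("R",R,(297,246.2),(346,222.5)),("B",B,(351.8,251.2),(290,241.5))): print(n,p,proj(t,p)-u,proj(s,p)-v,atz(t,u,.1))
print("handle top",tri([t,s],[(440,265),(182,273)]))
for n,k in(("top",(380,205,120,120)),("scene",(140,250,100,100))):
    x,y,w,h=k; cv2.imwrite(f"pics/{n}c.png",cv2.resize(cv2.imread(f"pics/{n}0.png")[y:y+h,x:x+w],None,fx=4,fy=4,interpolation=cv2.INTER_CUBIC))
a=cv2.imread("pics/topc.png");b=cv2.imread("pics/scenec.png");c=np.zeros((480,800,3),np.uint8);c[:480,:400]=a[:, :400];c[:400,400:]=b;cv2.imwrite("pics/crop.png",c)
E
```

```text
pad top [ 0.48653174 -0.28904562  0.004     ] pad scene [ 0.4904041 -0.2908481  0.004    ]
R [0.51853299 0.06374264 0.09660116] [[-0.96146277 -0.84157822]] [[-1.08824009  0.07703058]] [0.51623217 0.06093646 0.1       ]
B [ 0.50742221 -0.07890433  0.10508261] [[-0.42475898 -0.31423045]] [[-0.42343432  0.01305083]] [ 0.50688066 -0.0802543   0.1       ]
handle top [ 0.47761284 -0.29895089  0.12005011]
```

View pics/crop.png

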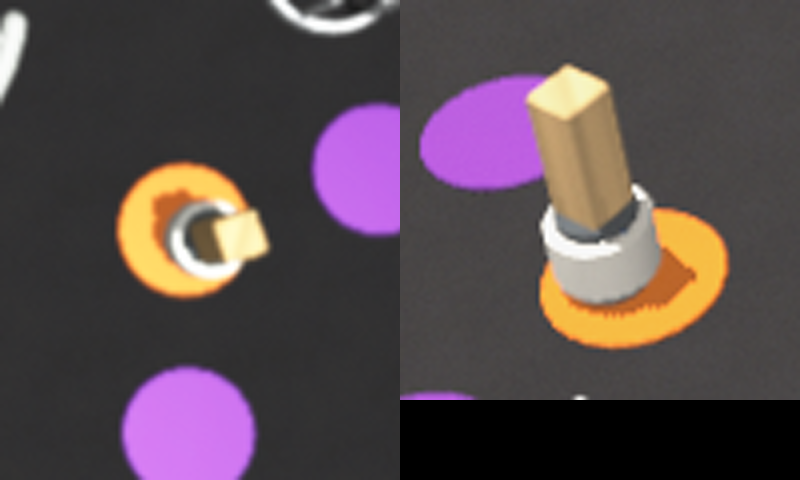

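The crop confirms that the roller stands off-centre on the orange pad. In this crop the handle top is at (241,235) left and (168,92) right, and the pad is at (183,230) left. Next is a swing over with the wrist camera.

Call:
arm_command:
  targets:
    - [0.03,-0.06,0.04,-0.05]
    - [0.07,-0.13,0.08,-0.11]
    - [0.1,-0.2,0.12,-0.17]
    - [0.12,-0.27,0.15,-0.22]
    - [0.14,-0.34,0.17,-0.28]
    - [0.16,-0.41,0.18,-0.34]
    - [0.18,-0.48,0.19,-0.4]
    - [0.2,-0.55,0.19,-0.46]
  claw: 0

```text
time: 0.77
tool_pos: [0.3046, 0.2341, 0.3014]
ee_rot: [3.14, -0.0, 1.794]
wrist_force: [1.3, 0.9, 0.7]
width: 0.0942
finger_force: 0.0
```

Call:
arm_command:
  targets:
    - [0.04,-0.07,0,0]
    - [0.08,-0.14,0,0]
    - [0.12,-0.21,0,0]
    - [0.16,-0.28,0,0]
    - [0.2,-0.35,0,0]
    - [0.24,-0.42,0,0]
    - [0.28,-0.49,0,0]
    - [0.3,-0.56,0,0]

```text
time: 1.43
tool_pos: [0.4554, -0.0465, 0.2994]
ee_rot: [-3.141, -0.001, 1.799]
wrist_force: [0.8, 0.5, -0.2]
width: 0.0939
finger_force: 0.0
```

Call:
arm_command:
  targets:
    - [0.02,-0.07,0,0]
    - [0.04,-0.14,0,0]
    - [0.045,-0.21,0,0]
    - [0.05,-0.28,0,0]
    - [0.05,-0.35,0,0]
    - [0.05,-0.42,0,0]
    - [0.05,-0.48,0,0]
    - [0.05,-0.51,0,0]

```text
time: 2.1
tool_pos: [0.4786, -0.3025, 0.2989]
ee_rot: [-3.14, -0.001, 1.797]
wrist_force: [-0.6, 0.2, -0.4]
width: 0.0939
finger_force: 0.0
```

Call:
arm_command:
  targets:
    - [0,0,0,0]
    - [0,0,0,0]

```text
time: 2.27
tool_pos: [0.4793, -0.2991, 0.2998]
ee_rot: [-3.141, -0.002, 1.799]
wrist_force: [-0.2, 0.8, 0.1]
width: 0.0941
finger_force: 0.0
```

```bash
cat >> h.py <<'E'
from scipy.spatial.transform import Rotation as Ro
def tool():
    o=robot.get_obs();T=np.eye(4);T[:3,3]=o['tool_pos'];T[:3,:3]=Ro.from_euler('xyz',o['ee_rot']).as_matrix();return o,T
def wshot(name):
    o,T=tool(); im=robot.snapshot("wrist")[:,:,::-1].copy();cv2.imwrite(f"pics/{name}.png",im);np.save(f"pics/{name}.npy",T)
    print(o['time'],o['tool_pos'].round(4),np.degrees(o['ee_rot']).round(2),o['joint_positions'].round(3),o['wrist_force'].round(2));return im
E
python3 - <<'E'
from h import *
wshot("w1")
E
```

```text
2.2667 [ 0.4793 -0.2991  0.2998] [-1.7997e+02 -1.2000e-01  1.0309e+02] [-6.590e-01  1.240e-01  1.145e+00  1.000e-03  1.874e+00 -8.870e-01] [-0.23  0.81  0.05]
```

View pics/w1.png

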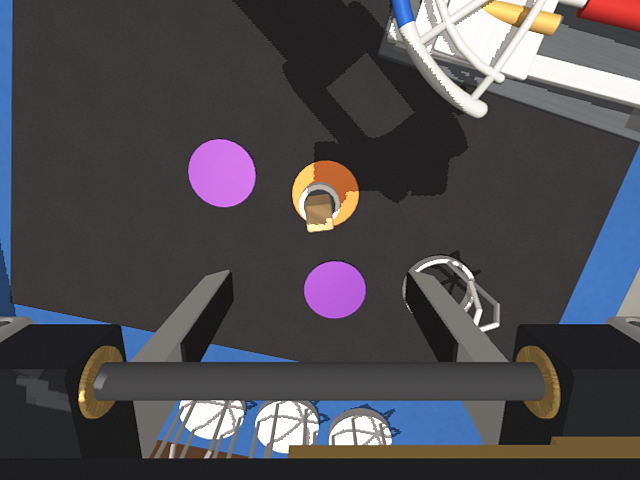

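```bash
python3 - <<'E'
from h import *
im=cv2.imread("pics/w1.png")
cv2.imwrite("pics/w1c.png",cv2.resize(im[150:250,270:370],None,fx=6,fy=6,interpolation=cv2.INTER_CUBIC))
E
```

```text
(no output)
```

View pics/w1c.png

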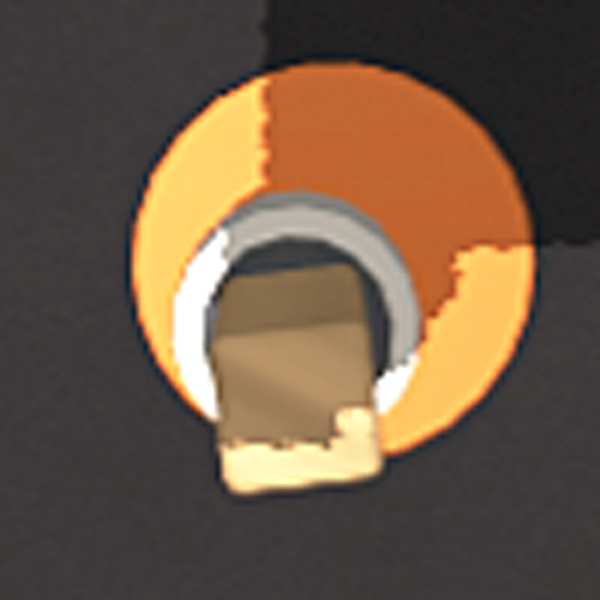

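```bash
python3 - <<'E'
from h import *
T=np.load("pics/w1.npy");w=cam("wrist",T);t,s=cam("top"),cam("scene")
f=lambda a:np.array([270+a[0]/6,150+a[1]/6])
C=[f(a) for a in[(214,337),(370,320),(382,478),(228,493)]]
P=np.array([atz(w,c,.124) for c in C]);print(P.round(4),P.mean(0))
for i in range(4):
    d=P[(i+1)%4]-P[i];print(np.linalg.norm(d).round(4),(np.degrees(np.arctan2(d[1],d[0]))%90).round(1))
ct=np.mean(C,0)
p=tri([w,t,s],[ct,(440.3,263.8),(182,273)]);print("tri top",p,[ (proj(c,p)[0]-u).round(1) for c,u in zip((w,t,s),(ct,(440.3,263.8),(182,273)))])
print("tri w,s",tri([w,s],[ct,(182,273)]))
q=f((333,262));print("pad",atz(w,q,.004),tri([w,t,s],[q,(425.5,262),(199,319.5)]))
E
```

```text
[[ 0.4632 -0.2897  0.124 ]
 [ 0.4882 -0.2809  0.124 ]
 [ 0.4967 -0.3071  0.124 ]
 [ 0.4715 -0.3157  0.124 ]] [ 0.47991745 -0.29835425  0.124     ]
0.0265 19.4
0.0276 18.0
0.0267 18.9
0.0273 17.6
tri top [ 0.4800032  -0.29897615  0.12167573] [array([-0.1,  0.3]), array([-0.7, -0.1]), array([-0., -0.])]
tri w,s [ 0.47999232 -0.29877429  0.12150365]
pad [ 0.48579165 -0.28849402  0.004     ] [ 0.48612197 -0.28931361 -0.00049655]
```

Call:
arm_command:
  targets:
    - [0.002,0.001,-0.06,0.02]
    - [0.002,0.001,-0.13,0.045]
    - [0.002,0.001,-0.2,0.045]
    - [0.002,0.001,-0.27,0.045]
    - [0.002,0.001,-0.34,0.045]
    - [0.002,0.001,-0.4,0.045]
    - [0.002,0.001,-0.45,0.045]
    - [0.002,0.001,-0.476,0.045]

```text
time: 2.98
tool_pos: [0.4791, -0.2951, 0.059]
ee_rot: [-3.139, -0.005, 1.897]
wrist_force: [0.2, 0.3, -0.2]
width: 0.094
finger_force: 0.0
```

Call:
arm_command:
  targets:
    - [0,0,0,0]
    - [0,0,0,0]
    - [0,0,0,0]
    - [0,0,0,0]
    - [0,0,0,0]
    - [0,0,0,0]
    - [0,0,0,0]
  claw: 1

```text
time: 3.57
tool_pos: [0.4808, -0.2992, 0.0634]
ee_rot: [3.141, 0.001, 1.894]
wrist_force: [0.5, 0.2, 0.3]
width: 0.0507
finger_force: 0.0
```

```bash
python3 - <<'E'
from h import *
o=robot.get_obs();print({k:np.round(o[k],4) for k in('time','tool_pos','ee_rot','wrist_force','wrist_torque','width','finger_force')})
E
```

```text
{'time': np.float64(3.5667), 'tool_pos': array([ 0.4808, -0.2992,  0.0634]), 'ee_rot': array([3.1406e+00, 1.3000e-03, 1.8942e+00]), 'wrist_force': array([0.5243, 0.2231, 0.3333]), 'wrist_torque': array([-0.0461,  0.0393,  0.0679]), 'width': np.float64(0.0507), 'finger_force': np.float64(0.0)}
```

Call:
arm_command:
  targets:
    - [0,0,0,0]
    - [0,0,0,0]
    - [0,0,0,0]
    - [0,0,0,0]
    - [0,0,0,0]
    - [0,0,0,0]

```text
time: 4.07
tool_pos: [0.4802, -0.299, 0.0625]
ee_rot: [-3.141, 0.0, 1.894]
wrist_force: [-0.6, -1.4, 0.7]
width: 0.0281
finger_force: 29.9
```

Call:
arm_command:
  targets:
    - [0,0,0.01,0]
    - [0,0,0.04,0]
    - [0,0,0.1,0]
    - [0,0,0.16,0]
    - [0,0,0.22,0]
    - [0,0,0.28,0]
    - [0,0,0.34,0]
    - [0,0,0.38,0]

```text
time: 4.73
tool_pos: [0.4808, -0.2989, 0.2553]
ee_rot: [3.14, 0.002, 1.895]
wrist_force: [0.9, -1.7, -2.2]
width: 0.0281
finger_force: 29.9
```

Call:
arm_command:
  targets:
    - [-0.02,0.04,0,-0.03]
    - [-0.05,0.11,0.02,-0.08]
    - [-0.07,0.18,0.04,-0.13]
    - [-0.09,0.26,0.05,-0.1875]
    - [-0.11,0.34,0.06,-0.1875]
    - [-0.13,0.42,0.06,-0.1875]
    - [-0.15,0.5,0.06,-0.1875]
    - [-0.16,0.54,0.06,-0.1875]

```text
time: 5.4
tool_pos: [0.3986, -0.025, 0.2826]
ee_rot: [-3.141, -0.003, 1.505]
wrist_force: [0.9, -1.0, -3.6]
width: 0.028
finger_force: 29.9
```

Call:
arm_command:
  targets:
    - [0,0,0,0]
    - [0,0,0,0]
    - [0,0,0,0]

```text
time: 5.65
tool_pos: [0.4004, -0.0292, 0.2821]
ee_rot: [-3.141, 0.0, 1.502]
wrist_force: [0.2, 1.5, -2.9]
width: 0.0277
finger_force: 29.9
```

```bash
python3 - <<'E'
from h import *
wshot("w2")
E
```

```text
5.65 [ 0.4004 -0.0292  0.2821] [-1.7997e+02  2.0000e-02  8.6040e+01] [-0.214 -0.248  1.532 -0.     1.858 -0.145] [ 0.17  1.47 -2.91]
```

View pics/w2.png

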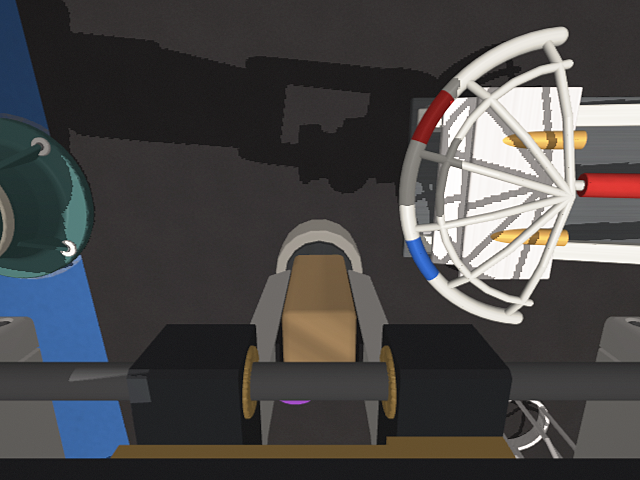

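```bash
cat > fit.py <<'E'
from h import *
a=np.radians(np.linspace(20,40,15));b=np.linspace(0,2*np.pi,16)
def sleeve(p,sg,r=.008):
    A,B=np.meshgrid(a,b);rr=.142+r*np.cos(B)
    L=np.c_[(.15-rr*np.cos(A)).ravel(),(sg*rr*np.sin(A)).ravel(),(.1+r*np.sin(B)).ravel()]
    c,s=np.cos(p[2]),np.sin(p[2]);return np.c_[p[0]+c*L[:,0]-s*L[:,1],p[1]+s*L[:,0]+c*L[:,1],L[:,2]]
def cen(c,P):
    h=cv2.convexHull(proj(c,P).astype(np.float32));m=cv2.moments(h);return np.array([m['m10']/m['m00'],m['m01']/m['m00']])
def meas(n):
    im=cv2.imread(f"pics/{n}.png");o=[]
    for lo,hi in((0,5),(100,125)):
        bl=[x for x in blobs(mask(im,lo,hi,120,50),20) if box[n](x[2])]
        x=max(bl,key=lambda x:x[0]);m=np.zeros(im.shape[:2],np.uint8)
        L=cv2.connectedComponents(mask(im,lo,hi,120,50))[1];l=np.bincount(L[[int(round(x[2][1]))],[int(round(x[2][0]))]]).argmax()
        h=cv2.convexHull(np.argwhere(L==l)[:,::-1].astype(np.int32));mm=cv2.moments(h);o.append([mm['m10']/mm['m00'],mm['m01']/mm['m00']])
    return np.array(o)
box={"w2":lambda c:390<c[0]<470 and 60<c[1]<300,"top0":lambda c:280<c[0]<370 and 230<c[1]<265,}
if __name__=="__main__":
    V={"w2":cam("wrist",np.load("pics/w2.npy")),"top0":cam("top")}
    M={n:meas(n) for n in V};print(M)
    for use in(["w2"],["top0"],["w2","top0"]):
        f=lambda p:np.concatenate([cen(V[n],sleeve(p,sg))-M[n][i] for n in use for i,sg in((0,1),(1,-1))])
        r=least_squares(f,[.49,0,-.07],diff_step=1e-3);print(use,r.x.round(4),np.degrees(r.x[2]).round(2),r.fun.round(1))
E
python3 fit.py
```

```text
{'w2': array([[432.51739975, 116.78237061],
       [422.07922272, 258.23841555]]), 'top0': array([[296.82857143, 245.86938776],
       [351.89583333, 250.90694444]])}
['w2'] [ 0.484  -0.0086 -0.0598] -3.43 [ 0.   1.1 -0.  -1.4]
['top0'] [ 0.4843 -0.0077 -0.0666] -3.82 [ 0.2  0.  -0.2 -0. ]
['w2', 'top0'] [ 0.484  -0.0085 -0.0607] -3.48 [ 0.1  1.  -0.  -1.5  0.5  0.3  0.1 -0.1]
```

Call:
arm_command:
  targets:
    - [0,0.03,-0.02,0]
    - [0.01,0.07,-0.06,0]
    - [0.02,0.11,-0.11,0]
    - [0.03,0.15,-0.16,0]
    - [0.04,0.18,-0.21,0]
    - [0.04,0.21,-0.25,0]
    - [0.04,0.224,-0.28,0]
    - [0.04,0.224,-0.295,0]

```text
time: 6.37
tool_pos: [0.4192, 0.0832, 0.1317]
ee_rot: [-3.136, 0.0, 1.502]
wrist_force: [0.5, -0.3, -4.2]
width: 0.0278
finger_force: 29.9
```

Call:
arm_command:
  targets:
    - [0.02,0,0,0]
    - [0.04,0,0,0]
    - [0.06,0,0,0]
    - [0.07,0,0,0]
    - [0.076,0,0,0]
    - [0.076,0,0,0]
    - [0.076,0,0,0]
    - [0.076,0,0,0]

```text
time: 7.03
tool_pos: [0.4583, 0.0831, 0.1352]
ee_rot: [3.142, 0.0, 1.502]
wrist_force: [-0.5, -0.6, -3.4]
width: 0.0278
finger_force: 29.9
```

```bash
cat >> h.py <<'E'
FX,FY,FA=.484,-.0083,np.radians(-3.5)
def loc(x,y):
    c,s=np.cos(FA),np.sin(FA);return c*(x-FX)+s*(y-FY),-s*(x-FX)+c*(y-FY)
def wor(lx,ly):
    c,s=np.cos(FA),np.sin(FA);return FX+c*lx-s*ly,FY+s*lx+c*ly
E
python3 - <<'E'
from h import *
F=[];P=[];Q=[]
for i in range(12):
    robot.snapshot("wrist");o=robot.get_obs();F.append(np.r_[o['wrist_force'],o['wrist_torque']]);P.append(o['tool_pos']);Q.append(o['joint_torque'])
F,P,Q=map(np.array,(F,P,Q));np.save("base.npy",F.mean(0));print(o['time'],F.mean(0).round(3),F.std(0).round(3),P.mean(0).round(4),P.std(0).round(4),Q.mean(0).round(2),Q.std(0).round(2),o['ee_rot'])
print(loc(*P.mean(0)[:2]));print(F[:,:2].round(1).tolist())
E
```

```text
7.6333 [-0.041  0.217 -3.844 -0.058  0.079 -0.006] [0.381 0.4   0.194 0.04  0.03  0.034] [0.4583 0.0832 0.1351] [0.0001 0.     0.    ] [-2.000e-02 -2.797e+01 -3.143e+01  8.000e-02  0.000e+00 -0.000e+00] [0.02 0.05 0.03 0.   0.   0.  ] [ 3.14154797e+00 -2.48296427e-05  1.50159782e+00]
(np.float64(-0.031274415669046166), np.float64(0.08971628095599997))
[[0.4, 0.3], [-0.4, 0.8], [0.1, 0.2], [0.5, 0.5], [-0.1, 0.5], [-0.4, 0.6], [0.5, -0.1], [-0.1, -0.1], [-0.7, -0.2], [0.4, 0.1], [-0.4, -0.7], [-0.3, 0.6]]
```

Call:
arm_command:
  targets:
    - [0.006,0,0,0]
    - [0.014,-0.001,0,0]
    - [0.022,-0.001,0,0]
    - [0.03,-0.002,0,0]
    - [0.038,-0.0025,0,0]
    - [0.044,-0.003,0,0]
    - [0.047,-0.003,0,0]
    - [0.05,-0.003,0,0]

```text
time: 8.3
tool_pos: [0.4837, 0.0816, 0.1349]
ee_rot: [-3.141, 0.0, 1.501]
wrist_force: [-0.3, 0.7, -2.7]
width: 0.0279
finger_force: 29.9
```

Call:
arm_command:
  targets:
    - [0.002,0,0,0]
    - [0.004,0,0,0]

```text
time: 8.47
tool_pos: [0.4854, 0.0816, 0.135]
ee_rot: [-3.142, 0.0, 1.502]
wrist_force: [0.4, 0.1, -4.1]
width: 0.028
finger_force: 29.9
```

Call:
arm_command:
  targets:
    - [0.002,0,0,0]
    - [0.004,0,0,0]

```text
time: 8.63
tool_pos: [0.4874, 0.0816, 0.135]
ee_rot: [3.141, 0.0, 1.502]
wrist_force: [-0.1, 1.0, -3.4]
width: 0.028
finger_force: 29.9
```

Call:
arm_command:
  targets:
    - [0.002,0,0,0]
    - [0.004,0,0,0]

```text
time: 8.8
tool_pos: [0.489, 0.0819, 0.135]
ee_rot: [-3.14, -0.001, 1.502]
wrist_force: [-2.1, 0.9, -2.6]
width: 0.0279
finger_force: 29.9
```

Call:
arm_command:
  targets:
    - [0.003,0,0.0006,0]
    - [0.006,0,0.0013,0]
    - [0.009,-0.0005,0.0019,0]
    - [0.012,-0.0007,0.0026,0]

```text
time: 9.13
tool_pos: [0.494, 0.0823, 0.1359]
ee_rot: [-3.138, -0.002, 1.502]
wrist_force: [-5.7, 4.0, -1.9]
width: 0.028
finger_force: 29.9
```

Call:
arm_command:
  targets:
    - [0.003,0,0.0006,0]
    - [0.006,0,0.0013,0]
    - [0.009,-0.0005,0.0019,0]
    - [0.012,-0.0007,0.0026,0]

```text
time: 9.47
tool_pos: [0.4989, 0.0827, 0.1369]
ee_rot: [-3.135, -0.003, 1.503]
wrist_force: [-7.5, 5.8, -1.6]
width: 0.0281
finger_force: 29.9
```

Call:
arm_command:
  targets:
    - [0.003,0,0.0006,0]
    - [0.006,0,0.0014,0]
    - [0.009,-0.0005,0.0022,0]
    - [0.011,-0.0007,0.0028,0]

```text
time: 9.8
tool_pos: [0.5033, 0.0831, 0.1378]
ee_rot: [-3.132, -0.004, 1.503]
wrist_force: [-8.5, 6.8, -2.8]
width: 0.0276
finger_force: 29.9
```

```bash
cat > plan.py <<'E'
# usage: plan.py W v_roll(mm/s) nrows [Ftarget]
import sys
from h import *
W,v,n=float(sys.argv[1]),float(sys.argv[2]),int(sys.argv[3]);Ft=float(sys.argv[4]) if len(sys.argv)>4 else 12
o=robot.get_obs();b=np.load("base.npy");f=o['wrist_force']-b[:3];p=o['tool_pos']
lx,ly=loc(*p[:2]);th=np.arcsin(ly/.176);D=lx-.15+.176*np.cos(th)
c,s=np.cos(FA),np.sin(FA);fl=np.array([c*f[0]+s*f[1],-s*f[0]+c*f[1]])
rad=np.array([-np.cos(th),np.sin(th)]);tan=np.array([np.sin(th),np.cos(th)])
Fn=fl@rad;Fm=np.linalg.norm(f)
Fs=-fl[0]*.978-f[2]*.208
print(f"t {o['time']:.2f} Fn {Fn:.1f} |F| {Fm:.1f} tan {fl@tan:.1f} z {f[2]:.1f}  D {D*1e3:.1f} ly {ly*1e3:.1f} wheel-rod z {(p[2]-.0345-.1-.213*D)*1e3:.1f} carriage {(D/.978-(Fs-2.8)/500)*1e3:.1f} tilt {np.degrees(o['ee_rot'][:2]).round(2)} t_left")
dt=1/12;x0=.15-.176*np.cos(th);th0=th;y=ly;dD=0;corr=(Ft-(Fn+Fm)/2)*np.cos(th)/500
out=[]
for i in range(n):
    y=.176*np.sin(np.arcsin(y/.176)-v*1e-3*dt/.176);t1=np.arcsin(y/.176)
    FS=Ft*np.cos(t1)*.978
    dD+=.978*((FS-W)/650*dt+Ft*.978*(np.cos(t1)-np.cos(th))/500)+corr/n; th=t1
    dx=dD+.176*(np.cos(th0)-np.cos(t1));dy=y-ly
    out.append([round(q/.5,4) for q in (c*dx-s*dy,s*dx+c*dy,.213*dD)]+[0])
print(out)
E
python3 plan.py 5.5 20 4
```

```text
t 9.80 Fn 10.7 |F| 10.8 tan 0.5 z 1.1  D 13.5 ly 92.4 wheel-rod z 0.4 carriage 2.5 tilt [-179.44   -0.24] t_left
[[np.float64(0.0005), np.float64(-0.0029), np.float64(0.0005), 0], [np.float64(0.0011), np.float64(-0.0058), np.float64(0.001), 0], [np.float64(0.0017), np.float64(-0.0087), np.float64(0.0016), 0], [np.float64(0.0023), np.float64(-0.0116), np.float64(0.0021), 0]]
```

Call:
arm_command:
  targets:
    - [0.0005,-0.0029,0.0005,0]
    - [0.0011,-0.0058,0.001,0]
    - [0.0017,-0.0087,0.0016,0]
    - [0.0023,-0.0116,0.0021,0]

```text
time: 10.13
tool_pos: [0.5036, 0.0779, 0.1386]
ee_rot: [-3.13, -0.005, 1.504]
wrist_force: [-10.8, 7.5, -1.2]
width: 0.0279
finger_force: 29.9
```

```bash
sed -i 's/out.append(\[round(q/out.append([float(round(q/; s/0.5,4) for q/0.5,4)) for q/; s#round(q/.5,4)#round(q/.5,4))#' plan.py; python3 plan.py 5.5 20 4
```

```text
t 10.13 Fn 13.0 |F| 13.3 tan 0.2 z 2.6  D 17.1 ly 87.3 wheel-rod z 0.4 carriage 2.3 tilt [-179.32   -0.31] t_left
[[-0.0014, -0.0028, 0.0001, 0], [-0.0028, -0.0057, 0.0002, 0], [-0.0041, -0.0085, 0.0003, 0], [-0.0054, -0.0114, 0.0004, 0]]
```

Call:
arm_command:
  targets:
    - [-0.001,-0.0028,0.0002,0]
    - [-0.002,-0.0057,0.0004,0]
    - [-0.0031,-0.0085,0.0006,0]
    - [-0.0043,-0.0114,0.0008,0]

```text
time: 10.47
tool_pos: [0.5012, 0.0718, 0.1389]
ee_rot: [-3.129, -0.004, 1.503]
wrist_force: [-10.3, 6.7, -1.7]
width: 0.0279
finger_force: 29.9
```

```bash
python3 plan.py 5.5 20 4
```

```text
t 10.47 Fn 12.2 |F| 12.4 tan 0.3 z 2.1  D 18.5 ly 81.0 wheel-rod z 0.4 carriage 4.6 tilt [-179.3    -0.25] t_left
[[-0.0005, -0.0029, 0.0003, 0], [-0.001, -0.0059, 0.0005, 0], [-0.0014, -0.0089, 0.0008, 0], [-0.0018, -0.0119, 0.001, 0]]
```

Call:
arm_command:
  targets:
    - [-0.0004,-0.0029,0.0003,0]
    - [-0.0008,-0.0059,0.0006,0]
    - [-0.0012,-0.0089,0.0009,0]
    - [-0.0016,-0.0119,0.0011,0]

```text
time: 10.8
tool_pos: [0.5002, 0.066, 0.1394]
ee_rot: [-3.129, -0.005, 1.503]
wrist_force: [-10.7, 6.6, -0.4]
width: 0.028
finger_force: 29.9
```

```bash
python3 plan.py 5.5 20 4
```

```text
t 10.80 Fn 12.4 |F| 12.9 tan 0.5 z 3.5  D 20.7 ly 75.2 wheel-rod z 0.5 carriage 6.8 tilt [-179.26   -0.28] t_left
[[-0.0007, -0.003, 0.0002, 0], [-0.0013, -0.006, 0.0004, 0], [-0.0019, -0.009, 0.0006, 0], [-0.0025, -0.012, 0.0008, 0]]
```

Call:
arm_command:
  targets:
    - [-0.0006,-0.003,0.0005,0]
    - [-0.0011,-0.006,0.001,0]
    - [-0.0016,-0.009,0.0015,0]
    - [-0.0021,-0.012,0.002,0]

```text
time: 11.13
tool_pos: [0.4988, 0.0593, 0.1399]
ee_rot: [-3.128, -0.003, 1.503]
wrist_force: [-10.6, 5.5, -4.0]
width: 0.028
finger_force: 29.9
```

```bash
python3 plan.py 5.5 20 6
```

```text
t 11.13 Fn 11.8 |F| 11.8 tan 0.0 z -0.2  D 22.8 ly 68.4 wheel-rod z 0.5 carriage 7.6 tilt [-179.2    -0.19] t_left
[[0.0002, -0.0031, 0.0003, 0], [0.0003, -0.0062, 0.0007, 0], [0.0006, -0.0093, 0.001, 0], [0.0008, -0.0125, 0.0014, 0], [0.0011, -0.0156, 0.0017, 0], [0.0015, -0.0188, 0.0021, 0]]
```

Call:
arm_command:
  targets:
    - [0.0001,-0.0031,0.0004,0]
    - [0.0002,-0.0062,0.0008,0]
    - [0.0004,-0.0093,0.0012,0]

```text
time: 11.38
tool_pos: [0.4987, 0.0548, 0.1403]
ee_rot: [-3.127, -0.004, 1.503]
wrist_force: [-11.5, 6.2, -3.0]
width: 0.0277
finger_force: 29.9
```

Call:
arm_command:
  targets:
    - [0.0002,-0.0032,0.0004,0]
    - [0.0005,-0.0063,0.0008,0]
    - [0.0009,-0.0095,0.0012,0]

```text
time: 11.63
tool_pos: [0.499, 0.05, 0.1409]
ee_rot: [-3.126, -0.004, 1.503]
wrist_force: [-11.7, 6.0, -2.5]
width: 0.0277
finger_force: 29.9
```

```bash
python3 plan.py 5.5 20 6
```

```text
t 11.63 Fn 13.0 |F| 13.1 tan 0.7 z 1.3  D 27.1 ly 59.1 wheel-rod z 0.6 carriage 10.5 tilt [-179.13   -0.2 ] t_left
[[-0.0004, -0.0031, 0.0002, 0], [-0.0007, -0.0063, 0.0004, 0], [-0.0011, -0.0094, 0.0006, 0], [-0.0014, -0.0126, 0.0008, 0], [-0.0016, -0.0158, 0.001, 0], [-0.0018, -0.0189, 0.0012, 0]]
```

Call:
arm_command:
  targets:
    - [-0.0007,-0.0031,0.0003,0]
    - [-0.0011,-0.0063,0.0006,0]
    - [-0.0014,-0.0094,0.0009,0]

```text
time: 11.88
tool_pos: [0.4982, 0.0448, 0.1411]
ee_rot: [-3.126, -0.002, 1.503]
wrist_force: [-12.3, 4.7, -3.2]
width: 0.028
finger_force: 29.9
```

Call:
arm_command:
  targets:
    - [-0.0002,-0.0032,0.0003,0]
    - [-0.0003,-0.0063,0.0006,0]
    - [-0.0004,-0.0095,0.0009,0]

```text
time: 12.13
tool_pos: [0.4979, 0.0401, 0.1415]
ee_rot: [-3.126, -0.003, 1.503]
wrist_force: [-11.6, 5.0, -2.8]
width: 0.0278
finger_force: 29.9
```

```bash
python3 plan.py 5.5 20 6
```

```text
t 12.13 Fn 12.5 |F| 12.6 tan 0.7 z 1.1  D 29.9 ly 49.2 wheel-rod z 0.6 carriage 13.5 tilt [-1.791e+02 -1.600e-01] t_left
[[0.0001, -0.0032, 0.0003, 0], [0.0003, -0.0064, 0.0005, 0], [0.0005, -0.0097, 0.0008, 0], [0.0007, -0.0129, 0.0011, 0], [0.0009, -0.0162, 0.0013, 0], [0.0012, -0.0195, 0.0016, 0]]
```

Call:
arm_command:
  targets:
    - [0.0001,-0.0032,0.0003,0]
    - [0.0002,-0.0064,0.0006,0]
    - [0.0003,-0.0097,0.0009,0]

```text
time: 12.38
tool_pos: [0.498, 0.0351, 0.1419]
ee_rot: [-3.126, -0.002, 1.503]
wrist_force: [-11.4, 5.0, -2.7]
width: 0.0282
finger_force: 29.9
```

Call:
arm_command:
  targets:
    - [0.0002,-0.0032,0.0003,0]
    - [0.0004,-0.0065,0.0006,0]
    - [0.0006,-0.0098,0.0009,0]

```text
time: 12.63
tool_pos: [0.4982, 0.0298, 0.1423]
ee_rot: [-3.126, -0.001, 1.502]
wrist_force: [-12.1, 4.5, -1.7]
width: 0.0282
finger_force: 29.9
```

```bash
python3 plan.py 6 20 6
```

```text
t 12.63 Fn 12.8 |F| 13.0 tan 0.8 z 2.2  D 33.5 ly 38.8 wheel-rod z 0.7 carriage 16.8 tilt [-1.7908e+02 -8.0000e-02] t_left
[[-0.0, -0.0033, 0.0002, 0], [0.0, -0.0065, 0.0004, 0], [0.0001, -0.0098, 0.0006, 0], [0.0001, -0.0131, 0.0008, 0], [0.0003, -0.0164, 0.001, 0], [0.0004, -0.0197, 0.0012, 0]]
```

Call:
arm_command:
  targets:
    - [-0.0004,-0.0033,0.0004,0]
    - [-0.0005,-0.0065,0.0007,0]
    - [-0.0005,-0.0098,0.001,0]

```text
time: 12.88
tool_pos: [0.498, 0.0249, 0.1426]
ee_rot: [-3.125, -0.002, 1.502]
wrist_force: [-11.9, 4.4, -4.1]
width: 0.0275
finger_force: 29.9
```

Call:
arm_command:
  targets:
    - [0.0001,-0.0033,0.0003,0]
    - [0.0003,-0.0066,0.0006,0]
    - [0.0005,-0.0099,0.0009,0]

```text
time: 13.13
tool_pos: [0.4982, 0.0197, 0.143]
ee_rot: [-3.125, -0.001, 1.502]
wrist_force: [-11.7, 3.7, -4.2]
width: 0.0285
finger_force: 29.9
```

```bash
python3 plan.py 6 20 6
```

```text
t 13.13 Fn 12.1 |F| 12.1 tan 0.8 z -0.4  D 36.1 ly 28.8 wheel-rod z 0.8 carriage 19.2 tilt [-1.7906e+02 -5.0000e-02] t_left
[[0.0007, -0.0033, 0.0003, 0], [0.0014, -0.0067, 0.0006, 0], [0.0021, -0.01, 0.0009, 0], [0.0029, -0.0134, 0.0012, 0], [0.0037, -0.0168, 0.0015, 0], [0.0045, -0.0201, 0.0018, 0]]
```

Call:
arm_command:
  targets:
    - [0.0006,-0.0033,0.0003,0]
    - [0.0012,-0.0067,0.0006,0]
    - [0.0019,-0.01,0.0009,0]

```text
time: 13.38
tool_pos: [0.499, 0.0144, 0.1434]
ee_rot: [-3.125, -0.0, 1.502]
wrist_force: [-11.8, 2.8, -4.0]
width: 0.0281
finger_force: 29.9
```

Call:
arm_command:
  targets:
    - [0.0007,-0.0034,0.0003,0]
    - [0.0014,-0.0067,0.0006,0]
    - [0.0022,-0.0101,0.0009,0]

```text
time: 13.63
tool_pos: [0.5001, 0.0095, 0.1438]
ee_rot: [-3.125, -0.001, 1.502]
wrist_force: [-12.6, 3.4, -4.1]
width: 0.0283
finger_force: 29.9
```

```bash
python3 plan.py 6 20 6
```

```text
t 13.63 Fn 12.9 |F| 12.9 tan 1.1 z -0.3  D 39.9 ly 18.7 wheel-rod z 0.8 carriage 21.5 tilt [-1.7903e+02 -4.0000e-02] t_left
[[0.0003, -0.0033, 0.0002, 0], [0.0007, -0.0067, 0.0004, 0], [0.0011, -0.01, 0.0006, 0], [0.0015, -0.0134, 0.0007, 0], [0.0019, -0.0168, 0.0009, 0], [0.0024, -0.0201, 0.0011, 0]]
```

Call:
arm_command:
  targets:
    - [-0.0002,-0.0033,0.0002,0]
    - [0.0,-0.0067,0.0004,0]
    - [0.0003,-0.01,0.0006,0]

```text
time: 13.88
tool_pos: [0.5003, 0.0041, 0.1441]
ee_rot: [-3.125, 0.0, 1.502]
wrist_force: [-12.4, 1.5, -4.3]
width: 0.0279
finger_force: 29.9
```

Call:
arm_command:
  targets:
    - [0.0004,-0.0034,0.0003,0]
    - [0.0008,-0.0067,0.0005,0]
    - [0.0013,-0.0101,0.0008,0]

```text
time: 14.13
tool_pos: [0.5009, -0.0012, 0.1444]
ee_rot: [-3.125, 0.001, 1.502]
wrist_force: [-11.3, 1.5, -4.1]
width: 0.0282
finger_force: 29.9
```

```bash
python3 plan.py 7.5 20 6
```

```text
t 14.13 Fn 11.4 |F| 11.4 tan 0.1 z -0.3  D 42.3 ly 8.1 wheel-rod z 0.9 carriage 26.6 tilt [-1.7905e+02  3.0000e-02] t_left
[[0.0012, -0.0034, 0.0003, 0], [0.0024, -0.0068, 0.0006, 0], [0.0036, -0.0102, 0.001, 0], [0.0048, -0.0136, 0.0013, 0], [0.0061, -0.0171, 0.0016, 0], [0.0074, -0.0205, 0.0019, 0]]
```

Call:
arm_command:
  targets:
    - [0.0012,-0.0034,0.0003,0]
    - [0.0024,-0.0068,0.0006,0]
    - [0.0036,-0.0102,0.0009,0]

```text
time: 14.38
tool_pos: [0.5027, -0.0062, 0.1449]
ee_rot: [-3.125, 0.0, 1.502]
wrist_force: [-12.6, 1.8, -3.5]
width: 0.028
finger_force: 29.9
```

Call:
arm_command:
  targets:
    - [0.0012,-0.0034,0.0003,0]
    - [0.0025,-0.0068,0.0006,0]
    - [0.0038,-0.0102,0.0009,0]

```text
time: 14.63
tool_pos: [0.5044, -0.0117, 0.1454]
ee_rot: [-3.124, 0.001, 1.502]
wrist_force: [-12.2, 0.4, -3.4]
width: 0.0283
finger_force: 29.9
```

```bash
python3 plan.py 7.5 20 6
```

```text
t 14.63 Fn 12.2 |F| 12.2 tan -0.4 z 0.5  D 46.6 ly -2.1 wheel-rod z 1.0 carriage 29.6 tilt [-1.7902e+02  6.0000e-02] t_left
[[0.0008, -0.0034, 0.0002, 0], [0.0016, -0.0068, 0.0004, 0], [0.0024, -0.0102, 0.0006, 0], [0.0032, -0.0135, 0.0008, 0], [0.0041, -0.0169, 0.001, 0], [0.005, -0.0203, 0.0011, 0]]
```

Call:
arm_command:
  targets:
    - [0.0008,-0.0034,0.0002,0]
    - [0.0016,-0.0068,0.0005,0]
    - [0.0024,-0.0102,0.0008,0]

```text
time: 14.88
tool_pos: [0.5057, -0.017, 0.1457]
ee_rot: [-3.124, 0.002, 1.501]
wrist_force: [-12.7, 0.2, -3.9]
width: 0.0278
finger_force: 29.9
```

Call:
arm_command:
  targets:
    - [0.0008,-0.0034,0.0002,0]
    - [0.0017,-0.0068,0.0005,0]
    - [0.0026,-0.0102,0.0008,0]

```text
time: 15.13
tool_pos: [0.507, -0.0221, 0.1461]
ee_rot: [-3.125, 0.001, 1.501]
wrist_force: [-11.8, -0.4, -3.8]
width: 0.0277
finger_force: 29.9
```

```bash
python3 plan.py 7 20 6
```

```text
t 15.13 Fn 11.8 |F| 11.8 tan -0.5 z 0.0  D 49.4 ly -12.3 wheel-rod z 1.1 carriage 33.1 tilt [-1.7902e+02  7.0000e-02] t_left
[[0.0013, -0.0034, 0.0003, 0], [0.0027, -0.0068, 0.0005, 0], [0.004, -0.0102, 0.0008, 0], [0.0054, -0.0136, 0.0011, 0], [0.0069, -0.017, 0.0013, 0], [0.0083, -0.0204, 0.0016, 0]]
```

Call:
arm_command:
  targets:
    - [0.0012,-0.0034,0.0003,0]
    - [0.0025,-0.0068,0.0005,0]
    - [0.0038,-0.0102,0.0008,0]

```text
time: 15.38
tool_pos: [0.5089, -0.0275, 0.1465]
ee_rot: [-3.124, 0.002, 1.501]
wrist_force: [-12.2, -0.8, -4.1]
width: 0.0282
finger_force: 29.9
```

Call:
arm_command:
  targets:
    - [0.0013,-0.0034,0.0003,0]
    - [0.0027,-0.0068,0.0005,0]
    - [0.0041,-0.0102,0.0008,0]

```text
time: 15.63
tool_pos: [0.5109, -0.0329, 0.1468]
ee_rot: [-3.124, 0.002, 1.501]
wrist_force: [-12.5, -0.7, -5.0]
width: 0.028
finger_force: 29.9
```

```bash
python3 plan.py 7 20 6
```

```text
t 15.63 Fn 12.5 |F| 12.6 tan -0.0 z -1.2  D 52.9 ly -22.9 wheel-rod z 1.1 carriage 34.9 tilt [-1.7902e+02  1.4000e-01] t_left
[[0.001, -0.0034, 0.0002, 0], [0.002, -0.0067, 0.0003, 0], [0.0031, -0.0101, 0.0005, 0], [0.0041, -0.0135, 0.0006, 0], [0.0052, -0.0168, 0.0008, 0], [0.0063, -0.0202, 0.0009, 0]]
```

Middle third is held (F about 11.4–12.9). Now the right third.

Call:
arm_command:
  targets:
    - [0.001,-0.0034,0.0001,0]
    - [0.002,-0.0067,0.0002,0]
    - [0.0031,-0.0101,0.0003,0]

```text
time: 15.88
tool_pos: [0.5126, -0.0379, 0.1471]
ee_rot: [-3.125, 0.002, 1.501]
wrist_force: [-12.3, 0.6, -4.2]
width: 0.0281
finger_force: 29.9
```

Call:
arm_command:
  targets:
    - [0.0011,-0.0034,0.0002,0]
    - [0.0022,-0.0067,0.0004,0]
    - [0.0033,-0.0101,0.0006,0]

```text
time: 16.13
tool_pos: [0.5143, -0.0433, 0.1474]
ee_rot: [-3.125, 0.003, 1.501]
wrist_force: [-12.7, -1.8, -5.5]
width: 0.0281
finger_force: 29.9
```

```bash
python3 plan.py 7 20 6
```

```text
t 16.13 Fn 12.8 |F| 12.9 tan -0.4 z -1.6  D 55.2 ly -33.1 wheel-rod z 1.1 carriage 36.9 tilt [-179.05    0.18] t_left
[[0.0009, -0.0033, 0.0001, 0], [0.0019, -0.0067, 0.0002, 0], [0.0028, -0.01, 0.0003, 0], [0.0038, -0.0133, 0.0004, 0], [0.0048, -0.0166, 0.0005, 0], [0.0059, -0.0199, 0.0006, 0]]
```

Call:
arm_command:
  targets:
    - [0.0008,-0.0033,0.0,0]
    - [0.0017,-0.0067,0.0,0]
    - [0.0026,-0.01,0.0001,0]

```text
time: 16.38
tool_pos: [0.5158, -0.0485, 0.1476]
ee_rot: [-3.126, 0.003, 1.501]
wrist_force: [-10.9, -2.2, -3.8]
width: 0.0279
finger_force: 29.9
```

Call:
arm_command:
  targets:
    - [0.0011,-0.0033,0.0001,0]
    - [0.0022,-0.0066,0.0002,0]
    - [0.0033,-0.0099,0.0003,0]

```text
time: 16.63
tool_pos: [0.5176, -0.0534, 0.1478]
ee_rot: [-3.126, 0.003, 1.501]
wrist_force: [-10.5, -1.2, -3.8]
width: 0.028
finger_force: 29.9
```

```bash
python3 plan.py 7 20 6
```

```text
t 16.63 Fn 10.5 |F| 10.5 tan 0.5 z 0.0  D 56.9 ly -42.9 wheel-rod z 1.2 carriage 43.6 tilt [-179.1     0.18] t_left
[[0.0026, -0.0034, 0.0004, 0], [0.0052, -0.0068, 0.0008, 0], [0.0078, -0.0102, 0.0012, 0], [0.0104, -0.0135, 0.0016, 0], [0.0131, -0.0169, 0.002, 0], [0.0157, -0.0202, 0.0025, 0]]
```

Call:
arm_command:
  targets:
    - [0.0034,-0.0034,0.0004,0]
    - [0.0061,-0.0068,0.0008,0]
    - [0.0084,-0.0102,0.0012,0]

```text
time: 16.88
tool_pos: [0.5215, -0.059, 0.1484]
ee_rot: [-3.125, 0.004, 1.5]
wrist_force: [-12.9, -2.5, -3.6]
width: 0.0277
finger_force: 29.9
```

Call:
arm_command:
  targets:
    - [0.0022,-0.0033,0.0003,0]
    - [0.0044,-0.0066,0.0006,0]
    - [0.0066,-0.01,0.001,0]

```text
time: 17.13
tool_pos: [0.5247, -0.0642, 0.1489]
ee_rot: [-3.125, 0.005, 1.5]
wrist_force: [-11.3, -2.5, -3.8]
width: 0.0281
finger_force: 29.9
```

```bash
python3 plan.py 7 20 6
```

```text
t 17.13 Fn 11.6 |F| 11.6 tan 0.1 z 0.0  D 61.8 ly -53.3 wheel-rod z 1.2 carriage 47.1 tilt [-179.05    0.26] t_left
[[0.002, -0.0033, 0.0003, 0], [0.004, -0.0066, 0.0005, 0], [0.0061, -0.0099, 0.0007, 0], [0.0081, -0.0132, 0.001, 0], [0.0102, -0.0164, 0.0012, 0], [0.0123, -0.0197, 0.0015, 0]]
```

```bash
python3 plan.py 7 15 6|tail -1
```

```text
[[0.0018, -0.0025, 0.0003, 0], [0.0037, -0.005, 0.0005, 0], [0.0055, -0.0075, 0.0008, 0], [0.0074, -0.01, 0.001, 0], [0.0093, -0.0124, 0.0013, 0], [0.0111, -0.0149, 0.0015, 0]]
```

Call:
arm_command:
  targets:
    - [0.0018,-0.0025,0.0003,0]
    - [0.0037,-0.005,0.0005,0]
    - [0.0055,-0.0075,0.0008,0]

```text
time: 17.38
tool_pos: [0.5274, -0.0679, 0.1493]
ee_rot: [-3.125, 0.004, 1.5]
wrist_force: [-13.1, -2.3, -2.9]
width: 0.0281
finger_force: 29.9
```

Call:
arm_command:
  targets:
    - [0.0018,-0.0025,0.0003,0]
    - [0.0037,-0.005,0.0005,0]
    - [0.0055,-0.0074,0.0008,0]

```text
time: 17.63
tool_pos: [0.5301, -0.0719, 0.1496]
ee_rot: [-3.125, 0.005, 1.5]
wrist_force: [-12.3, -2.9, -3.4]
width: 0.028
finger_force: 29.9
```

```bash
python3 plan.py 7 15 6
```

```text
t 17.63 Fn 12.7 |F| 12.7 tan 0.5 z 0.4  D 65.1 ly -60.7 wheel-rod z 1.3 carriage 48.7 tilt [-179.04    0.29] t_left
[[0.0012, -0.0024, 0.0001, 0], [0.0024, -0.0048, 0.0002, 0], [0.0036, -0.0072, 0.0003, 0], [0.0048, -0.0096, 0.0004, 0], [0.006, -0.012, 0.0005, 0], [0.0072, -0.0144, 0.0006, 0]]
```

Call:
arm_command:
  targets:
    - [0.0011,-0.0024,0.0002,0]
    - [0.0022,-0.0048,0.0004,0]
    - [0.0034,-0.0072,0.0006,0]

```text
time: 17.88
tool_pos: [0.532, -0.0758, 0.1498]
ee_rot: [-3.125, 0.006, 1.5]
wrist_force: [-12.5, -3.6, -5.5]
width: 0.028
finger_force: 30.0
```

Call:
arm_command:
  targets:
    - [0.0014,-0.0024,0.0002,0]
    - [0.0028,-0.0048,0.0004,0]
    - [0.0042,-0.0072,0.0006,0]

```text
time: 18.13
tool_pos: [0.5342, -0.0793, 0.15]
ee_rot: [-3.125, 0.005, 1.5]
wrist_force: [-10.4, -3.4, -5.6]
width: 0.0279
finger_force: 30.0
```

```bash
python3 plan.py 7 18 6
```

```text
t 18.13 Fn 11.0 |F| 11.1 tan -0.0 z -1.7  D 66.8 ly -67.8 wheel-rod z 1.3 carriage 53.4 tilt [-179.07    0.31] t_left
[[0.0024, -0.0029, 0.0003, 0], [0.0048, -0.0058, 0.0006, 0], [0.0072, -0.0087, 0.0009, 0], [0.0096, -0.0116, 0.0012, 0], [0.012, -0.0145, 0.0015, 0], [0.0145, -0.0173, 0.0017, 0]]
```

Call:
arm_command:
  targets:
    - [0.0026,-0.0029,0.0002,0]
    - [0.005,-0.0058,0.0004,0]
    - [0.0073,-0.0087,0.0006,0]

```text
time: 18.38
tool_pos: [0.5378, -0.0837, 0.1505]
ee_rot: [-3.125, 0.005, 1.5]
wrist_force: [-12.5, -4.9, -4.2]
width: 0.0275
finger_force: 30.0
```

Call:
arm_command:
  targets:
    - [0.0023,-0.0029,0.0003,0]
    - [0.0046,-0.0058,0.0006,0]
    - [0.007,-0.0086,0.0009,0]

```text
time: 18.63
tool_pos: [0.5412, -0.0886, 0.1509]
ee_rot: [-3.125, 0.007, 1.499]
wrist_force: [-12.2, -5.6, -5.1]
width: 0.0278
finger_force: 30.0
```

```bash
python3 plan.py 7 18 6
```

```text
t 18.63 Fn 13.5 |F| 13.5 tan -0.8 z -1.2  D 70.4 ly -76.7 wheel-rod z 1.4 carriage 54.0 tilt [-179.06    0.38] t_left
[[0.001, -0.0028, -0.0, 0], [0.0019, -0.0055, -0.0001, 0], [0.0029, -0.0082, -0.0001, 0], [0.0039, -0.011, -0.0002, 0], [0.0049, -0.0137, -0.0002, 0], [0.0059, -0.0164, -0.0003, 0]]
```

Call:
arm_command:
  targets:
    - [0.0002,-0.0028,0.0,0]
    - [0.0011,-0.0055,0.0,0]
    - [0.0021,-0.0082,0.0,0]

```text
time: 18.88
tool_pos: [0.5426, -0.0927, 0.1508]
ee_rot: [-3.126, 0.006, 1.499]
wrist_force: [-10.0, -5.0, -5.6]
width: 0.0281
finger_force: 30.0
```

Call:
arm_command:
  targets:
    - [0.0013,-0.0028,0.0001,0]
    - [0.0027,-0.0055,0.0002,0]
    - [0.0041,-0.0082,0.0003,0]

```text
time: 19.13
tool_pos: [0.5448, -0.0966, 0.151]
ee_rot: [-3.127, 0.006, 1.499]
wrist_force: [-10.6, -4.8, -5.4]
width: 0.028
finger_force: 30.0
```

```bash
python3 plan.py 7 8 8
```

```text
t 19.13 Fn 11.7 |F| 11.8 tan -0.0 z -1.6  D 70.6 ly -84.4 wheel-rod z 1.5 carriage 57.1 tilt [-179.14    0.34] t_left
[[0.0014, -0.0013, 0.0002, 0], [0.0029, -0.0025, 0.0004, 0], [0.0043, -0.0038, 0.0005, 0], [0.0057, -0.005, 0.0007, 0], [0.0071, -0.0063, 0.0009, 0], [0.0086, -0.0075, 0.0011, 0], [0.01, -0.0088, 0.0013, 0], [0.0114, -0.01, 0.0014, 0]]
```

Call:
arm_command:
  targets:
    - [0.0014,-0.0013,0.0002,0]
    - [0.0029,-0.0025,0.0003,0]
    - [0.0043,-0.0038,0.0004,0]
    - [0.0057,-0.005,0.0006,0]

```text
time: 19.47
tool_pos: [0.5477, -0.0993, 0.1514]
ee_rot: [-3.127, 0.006, 1.499]
wrist_force: [-10.8, -4.5, -5.5]
width: 0.0279
finger_force: 30.0
```

Call:
arm_command:
  targets:
    - [0.0014,-0.0013,0.0002,0]
    - [0.0029,-0.0025,0.0003,0]
    - [0.0043,-0.0038,0.0004,0]
    - [0.0057,-0.005,0.0006,0]

```text
time: 19.8
tool_pos: [0.5506, -0.1023, 0.1517]
ee_rot: [-3.127, 0.007, 1.499]
wrist_force: [-11.9, -5.7, -5.5]
width: 0.028
finger_force: 30.0
```

```bash
python3 plan.py 7 8 4
```

```text
t 19.80 Fn 13.2 |F| 13.3 tan 0.1 z -1.6  D 73.6 ly -89.8 wheel-rod z 1.5 carriage 57.7 tilt [-179.15    0.42] t_left
[[0.0002, -0.0012, -0.0001, 0], [0.0004, -0.0023, -0.0002, 0], [0.0006, -0.0035, -0.0003, 0], [0.0008, -0.0046, -0.0004, 0]]
```

Call:
arm_command:
  targets:
    - [-0.01,-0.002,0,0]
    - [-0.03,-0.005,0,0]
    - [-0.06,-0.01,0,0]
    - [-0.1,-0.015,0,0]
    - [-0.14,-0.02,0,0]
    - [-0.17,-0.02,0,0]
    - [-0.18,-0.02,0,0]
    - [-0.18,-0.02,0,0]

```text
time: 20.47
tool_pos: [0.4661, -0.1093, 0.1551]
ee_rot: [3.14, 0.001, 1.501]
wrist_force: [-0.2, 0.3, -3.8]
width: 0.0276
finger_force: 30.0
```

Call:
arm_command:
  targets:
    - [0,-0.02,0,0]
    - [0,-0.06,0,0]
    - [0.01,-0.12,0,0]
    - [0.02,-0.18,0,0]
    - [0.03,-0.24,0,0]
    - [0.04,-0.29,0,0]
    - [0.045,-0.32,0,0]
    - [0.048,-0.34,0,0]

```text
time: 21.13
tool_pos: [0.4908, -0.2812, 0.154]
ee_rot: [-3.141, 0.0, 1.5]
wrist_force: [-0.2, -0.2, -4.0]
width: 0.0281
finger_force: 30.0
```

Call:
arm_command:
  targets:
    - [0,0,0,0]
    - [0,0,0,0]
    - [0,0,0,0]
    - [0,0,0,0]

```text
time: 21.47
tool_pos: [0.4903, -0.2774, 0.1549]
ee_rot: [3.141, -0.0, 1.503]
wrist_force: [0.9, -0.2, -3.2]
width: 0.0277
finger_force: 30.0
```

```bash
python3 - <<'E'
from h import *
wshot("w3")
im=robot.snapshot("scene")[:,:,::-1];a=im[190:370,110:350]
b=cv2.imread("pics/w3.png")[100:400,160:480]
c=np.zeros((450,800,3),np.uint8);c[:360,:480]=cv2.resize(a,(480,360));c[:300,480:800]=b;cv2.imwrite("pics/m3.png",c)
E
```

```text
21.4667 [ 0.4903 -0.2774  0.1549] [ 1.7999e+02 -2.0000e-02  8.6130e+01] [-0.616  0.132  1.422  0.     1.588 -0.548] [ 0.89 -0.22 -3.2 ]
```

View pics/m3.png

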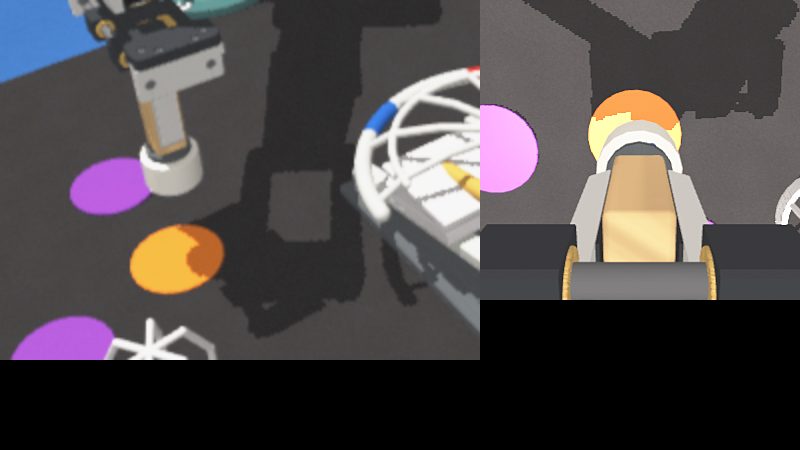

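The roller hangs upright in the grip, at (172,150) in the left panel, and the orange pad is at (177,258). I'm lowering it now.

Call:
arm_command:
  targets:
    - [-0.008,-0.023,-0.02,0]
    - [-0.008,-0.023,-0.06,0]
    - [-0.008,-0.023,-0.1,0]
    - [-0.008,-0.023,-0.14,0]
    - [-0.008,-0.023,-0.16,0]
    - [-0.008,-0.023,-0.172,0]
    - [-0.008,-0.023,-0.174,0]
    - [-0.008,-0.023,-0.174,0]

```text
time: 22.23
tool_pos: [0.4863, -0.2905, 0.068]
ee_rot: [3.141, 0.0, 1.502]
wrist_force: [0.1, 0.3, -3.5]
width: 0.0276
finger_force: 30.0
```

Call:
arm_command:
  targets:
    - [0,0,-0.002,0]
    - [0,0,-0.004,0]
    - [0,0,-0.005,0]
    - [0,0,-0.005,0]

```text
time: 22.57
tool_pos: [0.4865, -0.2904, 0.0658]
ee_rot: [3.141, 0.001, 1.502]
wrist_force: [0.0, -0.4, -3.2]
width: 0.028
finger_force: 30.0
```

Call:
arm_command:
  targets:
    - [0,0,-0.001,0]
    - [0,0,-0.002,0]
    - [0,0,-0.003,0]
    - [0,0,-0.003,0]

```text
time: 22.9
tool_pos: [0.4861, -0.2901, 0.0636]
ee_rot: [-3.141, -0.0, 1.502]
wrist_force: [0.0, -0.1, -3.8]
width: 0.0276
finger_force: 30.0
```

Call:
arm_command:
  targets:
    - [0,0,-0.001,0]
    - [0,0,-0.002,0]
    - [0,0,-0.002,0]

```text
time: 23.15
tool_pos: [0.4862, -0.2902, 0.0626]
ee_rot: [3.142, -0.0, 1.502]
wrist_force: [0.6, -0.3, -3.7]
width: 0.0281
finger_force: 30.0
```

Call:
arm_command:
  targets:
    - [0,0,-0.001,0]
    - [0,0,-0.002,0]
    - [0,0,-0.002,0]

```text
time: 23.4
tool_pos: [0.4862, -0.2902, 0.0625]
ee_rot: [3.141, 0.0, 1.502]
wrist_force: [-0.7, 0.7, 1.3]
width: 0.0275
finger_force: 30.0
```

Call:
arm_command:
  targets:
    - [0,0,0,0]
    - [0,0,0,0]
    - [0,0,0,0]
    - [0,0,0,0]
    - [0,0,0,0]
    - [0,0,0,0]
    - [0,0,0,0]
    - [0,0,0,0]
  claw: 0

```text
time: 24.07
tool_pos: [0.4862, -0.2902, 0.0617]
ee_rot: [3.141, 0.0, 1.502]
wrist_force: [0.1, -0.3, -0.7]
width: 0.0776
finger_force: 0.0
```

Call:
arm_command:
  targets:
    - [0,0,0.02,0]
    - [0,0,0.06,0]
    - [0,0,0.12,0]
    - [0,0,0.18,0]
    - [0,0,0.25,0]
    - [0,0,0.3,0]
    - [0,0,0.34,0]
    - [0,0,0.36,0]

```text
time: 24.73
tool_pos: [0.4871, -0.2909, 0.2466]
ee_rot: [3.136, 0.004, 1.502]
wrist_force: [-0.1, -0.5, 0.4]
width: 0.094
finger_force: 0.0
```

Call:
arm_command:
  targets:
    - [-0.04,0.04,0,0]
    - [-0.1,0.1,0,0]
    - [-0.15,0.15,0,0]
    - [-0.2,0.2,0,0]
    - [-0.22,0.22,0,0]
    - [-0.22,0.22,0,0]

```text
time: 25.23
tool_pos: [0.3745, -0.1783, 0.2423]
ee_rot: [3.141, 0.0, 1.503]
wrist_force: [0.8, 0.1, 0.3]
width: 0.0941
finger_force: 0.0
```

```bash
python3 - <<'E'
from h import *
a=robot.snapshot("scene")[220:360,110:290,::-1];b=robot.snapshot("top")[210:310,370:500,::-1]
c=np.zeros((311,800,3),np.uint8);c[:311,:400]=cv2.resize(a,(400,311));c[:307,400:]=cv2.resize(b,(400,307));cv2.imwrite("pics/m4.png",c)
E
```

```text
(no output)
```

View pics/m4.png

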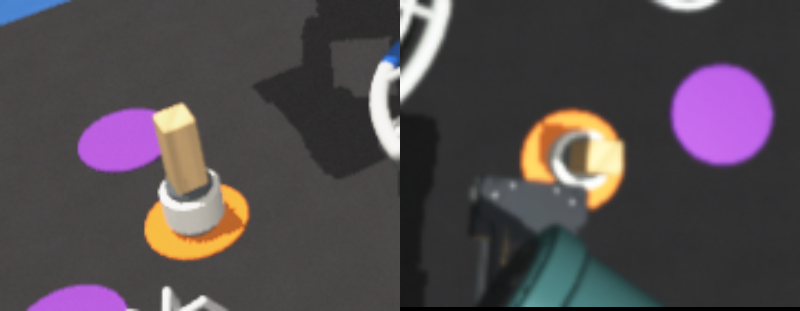

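The roller stands upright in the middle of the orange pad: (190,205) in the left panel, (580,157) in the right. The arm is clear, so I'm handing in.

```bash
python3 -c "
from bench import robot
print(robot.close_job())"
```

```text
the job is handed in; nothing more can be done
None
```

I handed the job in, with no verdict shown: I rolled the hoop from red to blue sleeve with every reading between 10.5 and 13.5 N (readings only about every 0.25 s, with noise of about 0.4 N), then stood the roller upright on its orange pad and let go, finishing at about 25 s.

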